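Clear a snapped T-nut out of a lamp stage's slot

TASK

A snapped-off T-nut is lodged in one of the two T-slots of the stage plate. Take the scraper from its holder, stand it in that slot behind the scrap and push the scrap along under the lamp and out of the slot's open end into the catch tray, then let go and leave the scraper standing in the slot. Do not touch the scrap with the gripper or bump the lamp, and leave the good T-bolt in the other slot where it is.

Things in the scene. Friction and masses are not known exactly. Their poses are not given: they have to be found in the camera images.
- plate: Fixed aluminium stage plate, 240 (x) x 140 (y) x 70 mm tall. Origin: centre of its underside. Two T-slots along x, at y = +30 and -30 mm, from an end wall (x = -112) to the open end (x = +120, facing away and to the left as the robot sees it). Slot floor at z = 48 mm; wide part 32 mm wide up to z = 60, mouth 18 mm wide from there to the top, z = 70.
- scrap: The scrap: loose plain steel T-nut stub with a small snapped-off stud mark, 60 mm long (x, along the slot), flange 28 mm wide and 10 mm thick below, neck 13 mm wide, 20 mm tall overall, its top 2 mm below the plate's, about 0.1 to 0.25 kg. Origin: centre of its underside, on the slot floor. Its x axis points to the open end. It sits in either slot, near or a little beyond the plate's middle, and cannot be lifted out.
- tbolt: The good T-bolt to be left alone: a T-nut of the same size but with a bolt, washer and round head standing up out of the slot, its top about 41 mm above its underside (89 mm above the bench). Loose, in the other slot, likewise near the plate's middle. Origin: centre of its underside.
- scraper: Loose scraper, 0.19 kg. Steel shoe 70 (x) x 12 x 26 mm tall (lowest 6 mm only 8 wide): enters a slot's mouth from above. Black bar handle, 18 (y) x 22 x 95 mm, rises from it leaning 35 degrees back to -x. Origin: shoe's underside, 26 mm below the foot of the handle's axis; pushing nose at x = +45, tail at -25. Starts in the holder; stands by itself there and in a slot.
- scraper_nose (a point): Lower edge of the scraper's pushing nose, (45, 0, 0) mm from the scraper's origin.
- scraper_grip (a point): Grip point on the handle's axis, 75 mm up it, 20 mm from its top, at (-43, 0, 87) mm from the scraper's origin. Grip across the 18 mm width (scraper's y), fingers along the handle, pointing down and to the scraper's +x, leaning 35 degrees. So held, shoe level, the gripper stays clear of the lamp; an upright gripper would hit it.
- holder: Fixed grey plastic holder block, 100 (x) x 60 (y) x 45 mm, origin: centre of its underside on the bench. A groove along its x, 15 mm wide, 76 mm long, 20 mm deep (floor 25 mm above the bench), open above, holds the scraper's shoe; the scraper's origin lies at (-10, 0, 25) mm. It stands to the right of the plate.
- tray: Fixed steel catch tray, 150 (x) x 170 (y) x 30 mm, 4 mm walls. Origin: centre of its underside. It begins 15 mm under the plate's open end and reaches 135 mm beyond it.
- lamp: Fixed black lamp; axes as the plate's, origin on the bench at the plate's x = 110, y = 0 mm. Its head hangs over the last 58 mm of both slots: in its frame x -48 to +12, y -105 to +85, z 150 to 260 mm (fins to 286). Column at x -32 to +28, y -145 to -105, 330 mm tall.
There are look-alikes about, which are no part of the job. What is shaped like the scraper but brown or purple is not meant.

How it is judged:
By the outcome, as a careful person would: the job done as asked, in the order asked, and still so for the second after the job is handed in, with the robot touching nothing.
It also fails if it takes over 51 s, if anything falls off the work surface, if the arm or the gripper's body presses on something with over 40 N, if the wrist force passes 120 N, or if a joint passes its speed limit or range.

ROBOT

A 6-joint arm with a two-finger parallel gripper is mounted at the origin on the work surface. World frame = base frame: x ahead of the robot, y to its left, z up, the work surface at z = 0. Lengths are in m, angles in rad, forces in N, time in s.
With the tool pointing down it reaches from about 0.275 to 0.825 m from the base axis. Payload 4.9 kg.
Tool frame: the origin (TCP) lies midway between the tips of the shut fingers; the grasp point (between the pads) lies robot.grip_depth behind it (robot.grip_depth is the distance from the TCP to the grasp point, in m); z points along the fingers, y is the line along which they close (so a half turn about z gives the same grasp; the last joint's range is limited). The gripper opens to 85 mm and grips with 20 to 120 N. Pads are 22 mm wide; open, the fingers measure 114 mm over their backs; the gripper's body (76 mm by 85 mm) begins 54 mm behind the grasp point. The pads swing forward as they close: fully open they stand 13 mm farther back than shut.
Start: joints at [1.03, 0.326, -0.193, 1.052, 0, 1.437], TCP at [0.218, 0.505, 0.231] pointing down, gripper open.
Joint ranges: [-2.65, 2.65], [-0.97, 1.79], [-1.3, 1.35], [-1.93, 2.1], [-1.47, 1.37], [-3.14, 3.14]. Speed limits (rad/s): [2.57, 2.57, 3.14, 3.14, 3.14, 3.14].

INTERFACE

Orientations are given as a unit quaternion [w, x, y, z].
In Python, from bench import robot gives the robot as it stands. The module is installed in compiled form; this text tells all that it offers.
- The arm moves only by the tool arm_command, never from a script. Its argument "deltas" is a list of rows, each a list of 5 numbers: the closure, from -1 (fully open) to 1 (shut), then the shift along the tool's x, y, z scaled (see below), then the turn about the tool's z scaled (see below). A call has 1 to 20 rows; each row is the pose to reach, as a shift and turn from the pose commanded when the call began, along the tool's axes at that moment, turning the shorter way round; what a row does not reach only later rows make up. The controller multiplies each number of a shift by 1 m and each number of a turn by 2 pi rad. A row lasts 1/10 s, in which the tool goes at most 50 mm and 8.59 degrees, less where a joint would pass 70% of its speed; a pose out of reach is approached as far as the arm can. A call with a number of a shift or a turn outside -1 to 1 is refused whole. A call with a gripper value outside its range is refused whole. The fingers move at their own pace and stop on an object; the grip force is fixed at half the most. Time passes only in rows, so rows that repeat a pose let the fingers close. It gives the time, the measured TCP pose, the force, the opening and the grip force at its end, in the units of the state.
- robot.get_obs(): the state, without advancing time (a new reading comes with each control period).
- robot.read_camera(name): name is "side" or "top" or "wrist"; returns the picture (384x512x3 uint8, red, green, blue); there is no depth.
- robot.camera_info(name): a dict with "fx", "fy", "cx", "cy" (pixels), "extrinsics" (4x4, takes a point from world to camera coordinates). Camera axes: x right, y up, looking along -z (the intrinsics and any distortion apply to the point x, -y, -z); pixel columns grow to the right and rows downward; lengths in m; the calibration is good to about 2 mm. A picture is of the moment at which its call begins: read the wrist's pose just before it. camera_info takes no time and is no camera call; for the wrist camera it gives the pose at the moment of the call.
- robot.sign_off(): hands the job in; it is judged then, once.
The state is a dict: "clock": time; "joints": joint angles; "dq": joint speeds; "joint_torque": joint torques, N m; "position": TCP position; "tcp_rot": TCP orientation; "contact_force": force on the tool from outside, world axes, zero at the start; "ft_torque": the same for the moment, N m; "opening": finger opening in m; "grip_force": force on a finger pad.
Only numpy, scipy, OpenCV 4.12 (cv2) and the standard library are available. Lean on these libraries where they do the work, as an engineer would, in place of code of your own. Each camera call takes 0.05 s, during which the arm holds its last target. There are 200 camera calls.

## Working session

There is one attempt and no reset: what is moved stays moved. The work goes in short steps, Python scripts to look and compute and a tool call to move; the robot and the scene stay as the last step left them, time stands still between calls to the robot, and variables do not carry over. Pictures are saved under pics/ and viewed, at most 10 in all, crops included, and the job is handed in when it is done.

Besides the shell and the picture viewer there is one more tool, called after "Call:" as name(argument=value, ...), one argument or row to a line, values as JSON. arm_command: Moves the arm, as the interface text tells. Its arguments: {"type":"object","properties":{"deltas":{"type":"array"}},"required":["deltas"]}

```bash
mkdir -p pics; ls
python3 - <<'E'
from bench import robot
import cv2,numpy as np
o=robot.get_obs();print(o['clock'],o['position'],o['tcp_rot'],robot.grip_depth)
ims=[]
for n in("side","top"):
    i=robot.read_camera(n);cv2.imwrite(f'pics/{n}0.png',i[:,:,::-1]);c=robot.camera_info(n);print(n,c)
E
```

```text
pics
0.0 [0.21730465 0.50460942 0.23048792] [-2.93007334e-04  2.02008159e-01  9.79383441e-01 -8.32238173e-04] 0.0187
side {'fx': 371.6817220366834, 'fy': 371.6817220366834, 'cx': 256.0450100081962, 'cy': 190.27302097379902, 'extrinsics': array([[ 0.86318286, -0.50463   ,  0.01624549, -0.5525837 ],
       [ 0.35013564,  0.62147811,  0.70083521, -0.20766341],
       [-0.3637587 , -0.59926081,  0.7131382 , -0.91090228],
       [ 0.        ,  0.        ,  0.        ,  1.        ]])}
top {'fx': 395.54902012979187, 'fy': 395.54902012979187, 'cx': 247.42660665553913, 'cy': 190.0508305818541, 'extrinsics': array([[ 0.02605597, -0.99963624, -0.0069618 , -0.1126311 ],
       [ 0.99847632,  0.0256856 ,  0.04883933, -0.57274727],
       [-0.04864275, -0.00822375,  0.99878239, -0.98974132],
       [ 0.        ,  0.        ,  0.        ,  1.        ]])}
```

View pics/side0.png

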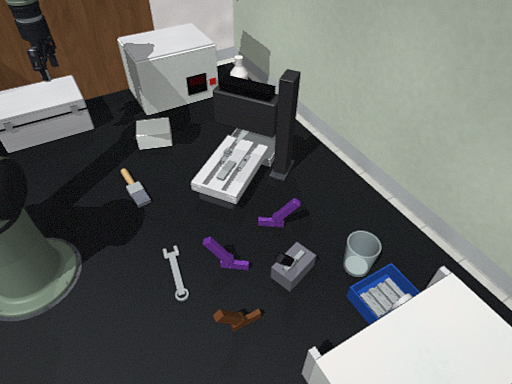

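View pics/top0.png

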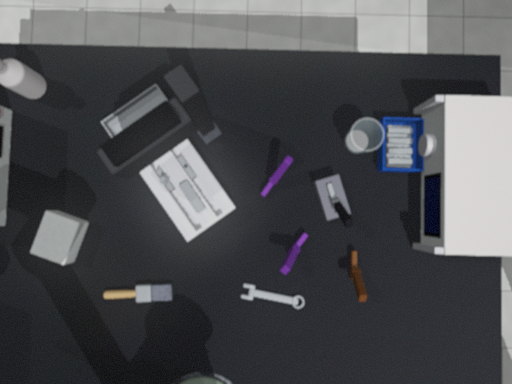

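The black scraper is in the grey holder at top (338,202) and side (288,262). The look-alikes are purple at top (277,176) and (294,254), and brown at (358,275). I'll check this choice and the plate in one close crop.

Run:
```python
import cv2,numpy as np
t=cv2.imread('pics/top0.png');s=cv2.imread('pics/side0.png')
f=lambda i,x,y,w,h,k:cv2.resize(i[y:y+h,x:x+w],(w*k,h*k),interpolation=cv2.INTER_CUBIC)
a=f(t,130,130,110,115,4)
b=f(s,185,120,100,85,4)[:,:360]
c=np.vstack([f(t,310,170,45,60,4)])
d=f(s,265,235,60,60,4)[:, :240]
o=np.zeros((590,800,3),np.uint8)
o[:340,:360]=b;o[:460,360:800]=a;o[345:585,:180]=c;o[345:585,180:360]=d[:,:180]
cv2.imwrite('pics/crop1.png',o)
```

```text
(no output)
```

View pics/crop1.png

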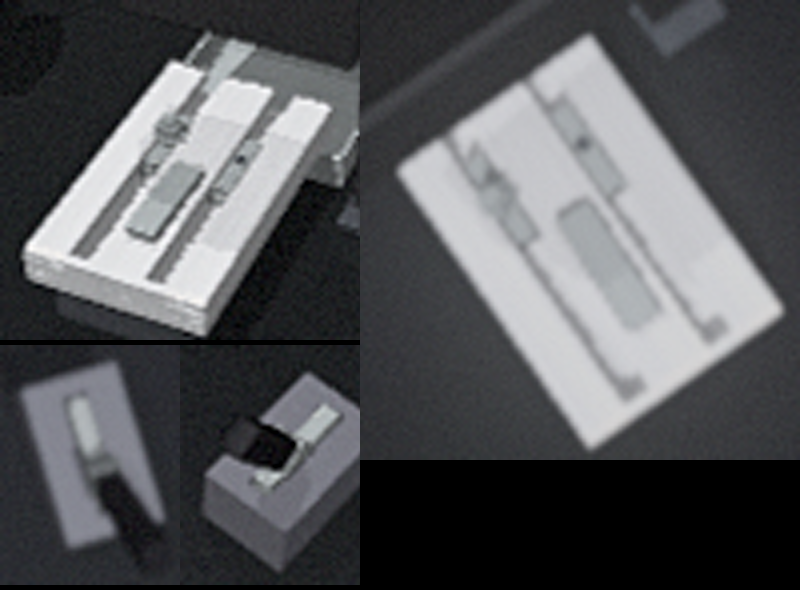

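The crop confirms three things. The black scraper sits in the grey holder with its shoe nose toward the image top. The T-bolt is in the left slot (crop ~(497,190)) and the scrap in the right slot (crop ~(585,145), full picture ~(186,166)). A flat grey bar also lies on the plate between the slots. Next I'll measure the positions.

```bash
cat > h.py <<'E'
import numpy as np,cv2
from bench import robot
def ray(n,uv,z,c=None):
    c=c or robot.camera_info(n);E=np.array(c['extrinsics']);R=E[:3,:3];o=-R.T@E[:3,3]
    u,v=uv;d=R.T@np.array([(u-c['cx'])/c['fx'],-(v-c['cy'])/c['fy'],-1.]);return o+d*(z-o[2])/d[2]
def proj(n,p,c=None):
    c=c or robot.camera_info(n);E=np.array(c['extrinsics']);q=E[:3,:3]@p+E[:3,3]
    return np.array([c['cx']-c['fx']*q[0]/q[2],c['cy']+c['fy']*q[1]/q[2]])
def blob(m,seed):
    n,l=cv2.connectedComponents(m.astype(np.uint8));k=l[seed[1],seed[0]]
    if k==0:print('seed off');return None
    c,_=cv2.findContours((l==k).astype(np.uint8),cv2.RETR_EXTERNAL,cv2.CHAIN_APPROX_NONE);return max(c,key=cv2.contourArea)
E
python3 - <<'E'
from h import *
t=cv2.imread('pics/top0.png').astype(int);g=t.sum(2)/3
print('cam',-np.array(robot.camera_info('top')['extrinsics'])[:3,:3].T@np.array(robot.camera_info('top')['extrinsics'])[:3,3])
print('g plate',g[200,170],g[210,220],'holder',g[185,325],g[210,325],t[185,325],'bg',g[230,310])
for nm,thr,seed,z in(('plate',110,(170,200),.07),('holder',70,(322,188),.045)):
    m=(g>thr).astype(np.uint8)
    if nm=='holder':m=cv2.morphologyEx(m,cv2.MORPH_CLOSE,np.ones((3,3)))
    b=blob(m,seed)
    if b is None:continue
    r=cv2.minAreaRect(b);bx=cv2.boxPoints(r);print(nm,r)
    P=np.array([ray('top',p,z)for p in bx]);print(P.round(4),np.linalg.norm(np.diff(P,axis=0),axis=1).round(4),P.mean(0).round(4))
    d=P-np.roll(P,1,0);print('yaw',np.degrees(np.arctan2(d[:,1],d[:,0])).round(1))
# hand corners from crop
for nm,c,o,z in(('plate',[(590,33),(397,170),(590,450),(783,310)],(360,0,130,130),.07),('holder',[(20,390),(117,362),(165,520),(70,548)],(0,345,310,170),.045),('scrap',[(545,97),(575,92),(625,190),(605,197),(583,143)],(360,0,130,130),.068)):
    P=np.array([ray('top',((u-o[0]+.5)/4-.5+o[2],(v-o[1]+.5)/4-.5+o[3]),z) for u,v in c]);print(nm,P.round(4),P[:4].mean(0).round(4))
w=robot.camera_info('wrist');E=np.array(w['extrinsics']);print('wristcam',-E[:3,:3].T@E[:3,3],'look',-E[2,:3])
E
```

```text
cam [ 0.52666556 -0.10601817  1.01572467]
g plate 210.33333333333334 166.33333333333334 holder 125.66666666666667 136.66666666666666 [132 124 121] bg 44.0
plate ((187.04364013671875, 189.9194793701172), (86.26512145996094, 60.787010192871094), 55.00798034667969)
[[ 0.6093  0.1673  0.07  ]
 [ 0.6967  0.0503  0.07  ]
 [ 0.5296 -0.0737  0.07  ]
 [ 0.4436  0.0426  0.07  ]] [0.146  0.2081 0.1446] [0.5698 0.0466 0.07  ]
yaw [  37.   -53.2 -143.4  126.5]
holder ((332.55694580078125, 197.01683044433594), (42.71441650390625, 26.280731201171875), 72.75853729248047)
[[ 0.6016 -0.2602  0.045 ]
 [ 0.6223 -0.3214  0.045 ]
 [ 0.523  -0.3538  0.045 ]
 [ 0.5024 -0.2928  0.045 ]] [0.0647 0.1045 0.0644] [ 0.5624 -0.3071  0.045 ]
yaw [  18.2  -71.3 -161.9  108.7]
plate [[ 0.6949  0.0505  0.07  ]
 [ 0.6091  0.1637  0.07  ]
 [ 0.4449  0.0421  0.07  ]
 [ 0.5312 -0.0705  0.07  ]] [0.57   0.0464 0.07  ]
holder [[ 0.6008 -0.2625  0.045 ]
 [ 0.6195 -0.3217  0.045 ]
 [ 0.5234 -0.3524  0.045 ]
 [ 0.5048 -0.2947  0.045 ]] [ 0.5621 -0.3078  0.045 ]
scrap [[0.6557 0.0766 0.068 ]
 [0.6592 0.0586 0.068 ]
 [0.6007 0.0265 0.068 ]
 [0.5962 0.0384 0.068 ]
 [0.6285 0.0528 0.068 ]] [0.628  0.0501 0.068 ]
wristcam [0.14395623 0.53501013 0.37211195] look [ 0.28380497 -0.12383922 -0.95085151]
```

Everything fits. The plate is 142 mm wide, yaw 36.6°, centre (0.584, 0.057). The scrap is at plate x≈31, y≈-32. The holder is at (0.562, -0.308), yaw 18.4°.

The tool can't be tilted here, so I'll grip the handle upright at its very top back edge, at scraper x≈-57. That keeps the gripper body behind the lamp. First move is to above the grip point.

Call:
arm_command(
  deltas=[
    [-1,-0.588,-0.654,0.01,-0.116],
    [-1,-0.588,-0.654,0.01,-0.116],
    [-1,-0.588,-0.654,0.01,-0.116],
    [-1,-0.588,-0.654,0.01,-0.116],
    [-1,-0.588,-0.654,0.01,-0.116],
    [-1,-0.588,-0.654,0.01,-0.116],
    [-1,-0.588,-0.654,0.01,-0.116],
    [-1,-0.588,-0.654,0.01,-0.116],
    [-1,-0.588,-0.654,0.01,-0.116],
    [-1,-0.588,-0.654,0.01,-0.116],
    [-1,-0.588,-0.654,0.01,-0.116],
    [-1,-0.588,-0.654,0.01,-0.116],
    [-1,-0.588,-0.654,0.01,-0.116],
    [-1,-0.588,-0.654,0.01,-0.116],
    [-1,-0.588,-0.654,0.01,-0.116],
    [-1,-0.588,-0.654,0.01,-0.116],
    [-1,-0.588,-0.654,0.01,-0.116],
    [-1,-0.588,-0.654,0.01,-0.116],
    [-1,-0.588,-0.654,0.01,-0.116],
    [-1,-0.588,-0.654,0.01,-0.116],
  ],
)

```text
clock: 2.1
position: [0.4984, -0.329, 0.22]
tcp_rot: [-0.001, -0.159, 0.987, 0.001]
contact_force: [-0.6, -0.1, 0.5]
opening: 0.0855
grip_force: 0.0
```

Run:
```python
from h import *
from scipy.spatial.transform import Rotation as Ro
o=robot.get_obs();c=robot.camera_info('wrist');i=robot.read_camera('wrist')
q=o['tcp_rot'];R=Ro.from_quat([q[1],q[2],q[3],q[0]]).as_matrix();print(o['clock'],o['position'],R.round(3),o['joints'].round(3))
im=i[:,:,::-1].copy();cv2.imwrite('pics/w1raw.png',im);np.save('w1.npy',{'c':c},allow_pickle=True)
hu=np.array([.949,.3155,0]);hv=np.array([-.3155,.949,0]);O=np.array([.5527,-.3107,.025])
for p in[(45,0,26),(-25,0,26),(-43,0,87),(-54.5,9,104),(-54.5,-9,104),(-63.5,9,97.5),(-63.5,-9,97.5),(-45.5,9,110),(-45.5,-9,110),(60,30,20),(60,-30,20),(-40,30,20),(-40,-30,20)]:
    w=O+(hu*p[0]+hv*p[1]+np.array([0,0,p[2]]))/1000;uv=proj('wrist',w,c);print(p,uv.round(1));cv2.circle(im,tuple(int(x) for x in uv.round()),2,(0,0,255),-1)
cv2.imwrite('pics/w1.png',im)
```

```text
2.1 [ 0.49838413 -0.329022    0.21999767] [[-0.949 -0.315 -0.001]
 [-0.315  0.949  0.001]
 [ 0.001  0.002 -1.   ]] [-0.707  0.423 -0.078  1.072  0.    -1.027]
(45, 0, 26) [253.2 254. ]
(-25, 0, 26) [253.3 198.3]
(-43, 0, 87) [253.6 202.6]
(-54.5, 9, 104) [264.5 196.9]
(-54.5, -9, 104) [242.9 196.9]
(-63.5, 9, 97.5) [264.4 184.2]
(-63.5, -9, 97.5) [243.  184.2]
(-45.5, 9, 110) [264.7 209.7]
(-45.5, -9, 110) [242.8 209.7]
(60, 30, 20) [277.8 262.3]
(60, -30, 20) [228.6 262.3]
(-40, 30, 20) [280.2 183.8]
(-40, -30, 20) [226.3 183.8]
```

View pics/w1.png

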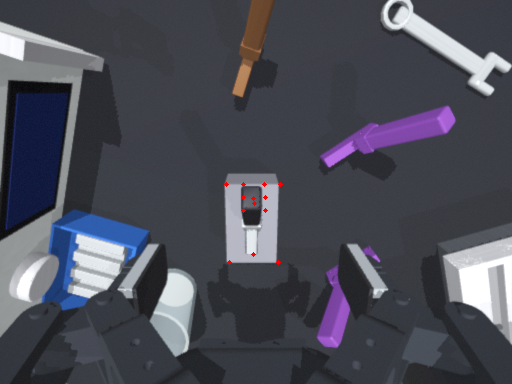

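The wrist view matches the projection: the holder corners land on the dots, and the black handle top spans x 242–262, y 186–225 px, about 1 mm off. Descending and gripping now.

Call:
arm_command(
  deltas=[
    [-1,0,0,0.04,0],
    [-1,0,0,0.08,0],
    [-1,0,0,0.11,0],
    [-1,0,0,0.121,0],
    [-1,0,0,0.121,0],
    [1,0,0,0.121,0],
    [1,0,0,0.121,0],
    [1,0,0,0.121,0],
    [1,0,0,0.121,0],
    [1,0,0,0.121,0],
    [1,0,0,0.121,0],
    [1,0,0,0.121,0],
    [1,0,0,0.121,0],
  ],
)

```text
clock: 3.45
position: [0.4992, -0.3289, 0.1011]
tcp_rot: [0.0, -0.16, 0.987, -0.001]
contact_force: [-2.0, -0.8, 4.7]
opening: 0.0169
grip_force: 58.8
```

Call:
arm_command(
  deltas=[
    [1,0,0,-0.01,0],
    [1,0,0,-0.03,0],
    [1,0,0,-0.06,0],
    [1,0,0,-0.1,0],
    [1,0,0,-0.12,0],
    [1,0,0,-0.12,0],
    [1,0,0,-0.12,0],
  ],
)

```text
clock: 4.15
position: [0.4985, -0.3277, 0.2196]
tcp_rot: [-0.0, -0.16, 0.987, 0.0]
contact_force: [0.0, 0.7, -1.4]
opening: 0.0169
grip_force: 59.0
```

Run:
```python
from h import *
w=robot.read_camera('wrist');s=robot.read_camera('side')
print(robot.get_obs()['position'])
p=proj('side',np.array([.54,-.32,.16])).astype(int);print(p)
a=s[max(p[1]-75,0):p[1]+75,p[0]-75:p[0]+75]
b=w[120:384,120:392]
o=np.zeros((530,800,3),np.uint8);a=cv2.resize(a,(400,400));b=cv2.resize(b,(400,388));o[:400,:400]=a;o[:388,400:]=b
cv2.imwrite('pics/lift.png',o[:,:,::-1])
```

```text
[ 0.49780812 -0.32719511  0.21820595]
[292 239]
```

View pics/lift.png

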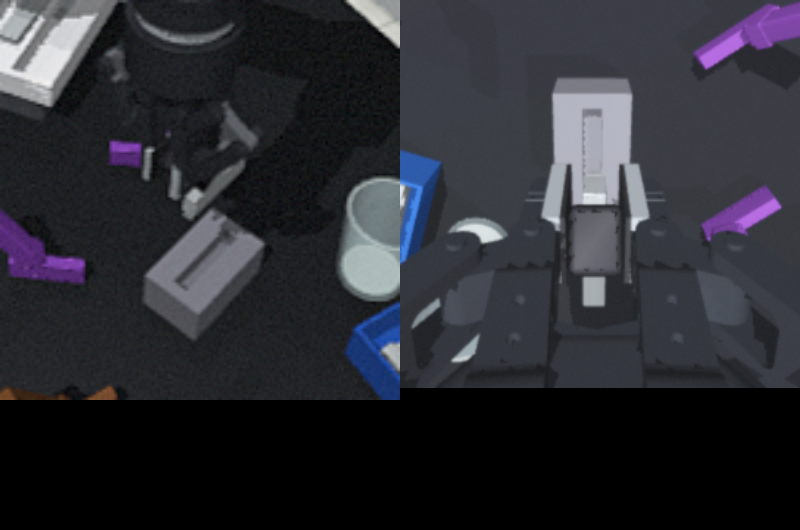

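The wrist view shows the handle between the pads, with the shoe's tail at crop (595,188) and its nose at crop (594,300). I'll check that the shoe is level.

Run:
```python
from h import *
o=robot.get_obs();p=o['position'];hu=np.array([.949,.3155,0]);hv=np.array([-.3155,.949,0]);k=np.array([0,0,1.])
g=p+k*.0187   # grasp pt = scraper (-57,0,95 approx)
g0=np.array([-57,94.5])
for a in(-15,-10,-5,0,5,10):
    t=np.radians(a);L=[]  # a>0 nose up
    for q in[(-25,0),(-25,26),(45,0),(45,26)]:
        d=np.array(q)-g0;x,z=d[0]*np.cos(t)-d[1]*np.sin(t),d[0]*np.sin(t)+d[1]*np.cos(t)
        w=g+(hu*x+k*z)/1000
        s=(proj('side',w)-[217,164])*2.667;c=(proj('wrist',w)-120)*1.4706+[400,0]
        L+=[*s.round(),*c.round()]
    print(a,np.array(L,int).reshape(4,4).tolist())
```

```text
-15 [[164, 240, 596, 126], [172, 216, 596, 157], [213, 203, 596, 215], [220, 180, 596, 249]]
-10 [[171, 232, 596, 141], [177, 210, 596, 170], [220, 191, 596, 235], [227, 169, 596, 269]]
-5 [[178, 225, 596, 157], [182, 204, 596, 183], [228, 179, 596, 256], [233, 158, 596, 289]]
0 [[184, 217, 596, 172], [187, 197, 596, 197], [235, 167, 596, 277], [238, 147, 596, 310]]
5 [[191, 208, 596, 188], [192, 191, 596, 210], [241, 155, 596, 299], [243, 137, 596, 332]]
10 [[197, 200, 596, 204], [196, 184, 596, 224], [248, 143, 596, 322], [248, 126, 596, 355]]
```

The shoe is level within about 2°. Moving to above the slot behind the scrap and turning to the slot's yaw.

Call:
arm_command(
  deltas=[
    [1,-0.0946,0.272,0,-0.0506],
    [1,-0.0946,0.272,0,-0.0506],
    [1,-0.0946,0.272,0,-0.0506],
    [1,-0.0946,0.272,0,-0.0506],
    [1,-0.0946,0.272,0,-0.0506],
    [1,-0.0946,0.272,0,-0.0506],
    [1,-0.0946,0.272,0,-0.0506],
    [1,-0.0946,0.272,0,-0.0506],
    [1,-0.0946,0.272,0,-0.0506],
    [1,-0.0946,0.272,0,-0.0506],
  ],
)

```text
clock: 5.25
position: [0.5024, -0.0413, 0.2197]
tcp_rot: [-0.0, -0.314, 0.95, 0.0]
contact_force: [-0.8, -0.5, -2.0]
opening: 0.0167
grip_force: 59.3
```

Run:
```python
from h import *
from scipy.spatial.transform import Rotation as Ro
o=robot.get_obs();q=o['tcp_rot'];R=Ro.from_quat([q[1],q[2],q[3],q[0]]).as_matrix();print(o['position'],R.round(4))
c=robot.camera_info('wrist');w=robot.read_camera('wrist');cv2.imwrite('pics/w2.png',w[:,:,::-1]);np.save('w2.npy',c)
t=robot.read_camera('top');cv2.imwrite('pics/top2.png',t[:,:,::-1])
```

```text
[ 0.50235155 -0.04133727  0.21973076] [[-8.033e-01 -5.956e-01 -9.000e-04]
 [-5.956e-01  8.033e-01 -0.000e+00]
 [ 7.000e-04  5.000e-04 -1.000e+00]]
```

View pics/w2.png

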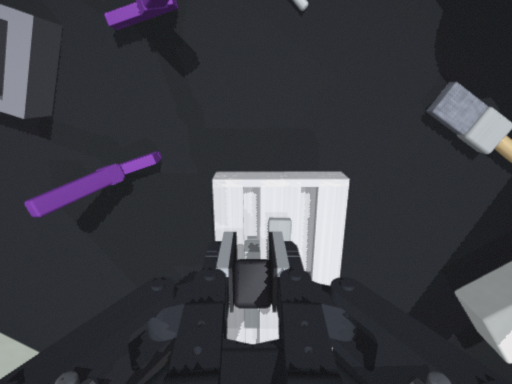

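The wrist view shows the plate end with corners at (214,185) and (347,185) px. The right slot's mouth is at ~x 243–260 and the scraper lies in line with it. I'll refine its lateral position.

Run:
```python
from h import *
c=np.load('w2.npy',allow_pickle=True).item();g=cv2.cvtColor(cv2.imread('pics/w2.png'),cv2.COLOR_BGR2GRAY).astype(float)
C=np.array([.5844,.0573]);u=np.array([.803,.596]);v=np.array([-.596,.803])
def pl(uv,z=.07):
    P=ray('wrist',uv,z,c)[:2]-C;return np.round([P@u*1000,P@v*1000],1)
for r in(192,200,206,214):
    print(r,g[r-1:r+2,208:352].mean(0).astype(int)[::2].tolist() if r==200 else '')
    for x in np.where(np.abs(np.diff(g[r-1:r+2].mean(0)))[205:355]>22)[0]+205.5: print((x,r),pl((x,r)),end=';')
    print()
print(g[170:200,225].astype(int).tolist(),pl((225,184)),pl((225,174),0))
o=robot.get_obs()['position'][:2]-C;print('tool',o@u,o@v)
```

```text
192 
(np.float64(211.5), 192) [-106.5  -73.2];(np.float64(212.5), 192) [-106.5  -72.2];(np.float64(213.5), 192) [-106.5  -71.1];(np.float64(242.5), 192) [-106.5  -41.2];(np.float64(259.5), 192) [-106.5  -23.6];(np.float64(260.5), 192) [-106.5  -22.5];(np.float64(300.5), 192) [-106.5   18.8];(np.float64(317.5), 192) [-106.5   36.4];(np.float64(347.5), 192) [-106.5   67.5];(np.float64(348.5), 192) [-106.5   68.5];
200 [46, 46, 70, 213, 218, 218, 218, 220, 219, 224, 228, 230, 225, 227, 225, 225, 227, 219, 224, 224, 227, 228, 220, 215, 180, 157, 199, 230, 230, 228, 228, 228, 229, 232, 230, 228, 229, 231, 226, 228, 227, 227, 228, 227, 227, 231, 226, 226, 225, 216, 214, 182, 158, 154, 136, 226, 230, 229, 230, 233, 231, 229, 230, 232, 227, 229, 228, 227, 228, 215, 60, 47]
(np.float64(211.5), 200) [-97.7 -73.6];(np.float64(212.5), 200) [-97.7 -72.5];(np.float64(213.5), 200) [-97.7 -71.5];(np.float64(255.5), 200) [-97.7 -27.7];(np.float64(259.5), 200) [-97.7 -23.5];(np.float64(260.5), 200) [-97.7 -22.5];(np.float64(309.5), 200) [-97.7  28.7];(np.float64(316.5), 200) [-97.7  36. ];(np.float64(
[... 541 characters left out ...]
4 
(np.float64(212.5), 214) [-81.9 -73.2];(np.float64(213.5), 214) [-81.9 -72.1];(np.float64(214.5), 214) [-81.9 -71.1];(np.float64(255.5), 214) [-81.9 -27.6];(np.float64(256.5), 214) [-81.9 -26.6];(np.float64(259.5), 214) [-81.9 -23.4];(np.float64(260.5), 214) [-81.9 -22.3];(np.float64(309.5), 214) [-81.9  29.6];(np.float64(315.5), 214) [-81.9  36. ];(np.float64(316.5), 214) [-81.9  37. ];(np.float64(345.5), 214) [-81.9  67.8];(np.float64(346.5), 214) [-81.9  68.8];
[49, 90, 144, 163, 166, 178, 182, 167, 173, 203, 231, 231, 225, 227, 232, 233, 232, 221, 218, 219, 222, 225, 220, 219, 219, 219, 218, 219, 220, 219] [-115.2  -59. ] [-106.7  -65.4]
tool -0.12455999517242233 -0.030332458290078246
```

The wrist camera puts the slot centre at y≈-32.1 and the shoe at about -30.9, so I'll correct by -1.3 mm and start down.

Call:
arm_command(
  deltas=[
    [1,0,-0.0013,0.02,0],
    [1,0,-0.0013,0.045,0],
    [1,0,-0.0013,0.06,0],
    [1,0,-0.0013,0.07,0],
    [1,0,-0.0013,0.078,0],
    [1,0,-0.0013,0.084,0],
    [1,0,-0.0013,0.084,0],
    [1,0,-0.0013,0.084,0],
  ],
)

```text
clock: 6.15
position: [0.5036, -0.0414, 0.1367]
tcp_rot: [0.0, -0.315, 0.949, -0.0]
contact_force: [-0.9, 0.1, -1.7]
opening: 0.0171
grip_force: 59.3
```

Call:
arm_command(
  deltas=[
    [1,0,0,0.004,0],
    [1,0,0,0.008,0],
    [1,0,0,0.011,0],
    [1,0,0,0.013,0],
    [1,0,0,0.013,0],
  ],
)

```text
clock: 6.65
position: [0.5033, -0.0415, 0.1241]
tcp_rot: [0.0, -0.315, 0.949, -0.0]
contact_force: [-2.6, -0.4, 6.5]
opening: 0.0172
grip_force: 60.6
```

Run:
```python
from h import *
o=robot.get_obs();print(o['position'],o['contact_force'])
s=robot.read_camera('side');t=robot.read_camera('top')
p=proj('side',np.array([.54,0,.1])).astype(int)
a=cv2.resize(s[p[1]-60:p[1]+60,p[0]-60:p[0]+60],(480,480),interpolation=cv2.INTER_CUBIC)
b=cv2.resize(t[130:250,140:220],(320,480),interpolation=cv2.INTER_CUBIC)
print(p);cv2.imwrite('pics/ins.png',np.hstack([a,b])[:,:,::-1])
```

```text
[ 0.50327049 -0.04148933  0.12414971] [-2.64011384 -0.42720625  6.46562406]
[225 171]
```

View pics/ins.png

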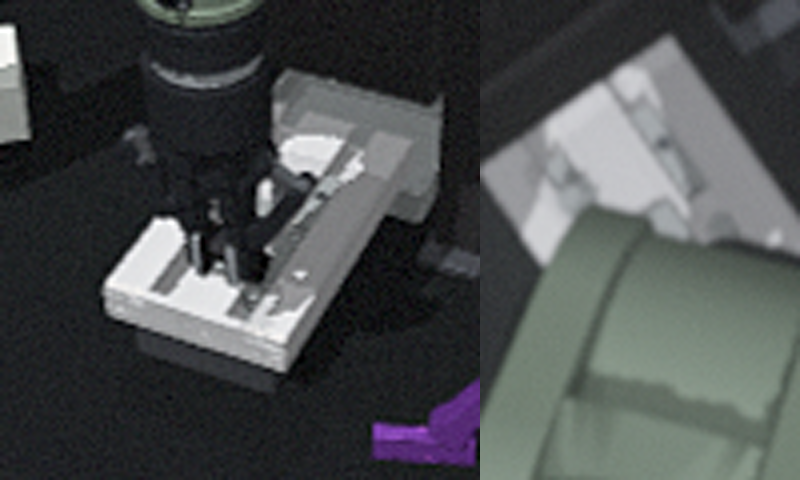

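The scraper is on the slot floor: contact came at shoe height 48.3 mm, expected 48. The pictures show it standing in the right slot behind the scrap with the wrist well back from the lamp. Starting to push gently.

Call:
arm_command(
  deltas=[
    [1,-0.01,0,-0.0005,0],
    [1,-0.02,0,-0.0005,0],
    [1,-0.03,0,-0.0005,0],
    [1,-0.04,0,-0.0005,0],
    [1,-0.05,0,-0.0005,0],
    [1,-0.06,0,-0.0005,0],
    [1,-0.06,0,-0.0005,0],
  ],
)

```text
clock: 7.45
position: [0.5526, -0.0047, 0.1241]
tcp_rot: [0.001, -0.315, 0.949, -0.0]
contact_force: [-0.3, -0.5, 4.0]
opening: 0.0169
grip_force: 60.2
```

Call:
arm_command(
  deltas=[
    [1,-0.01,0,0,0],
    [1,-0.035,0,0,0],
    [1,-0.07,0,0,0],
    [1,-0.0725,0,0,0],
    [1,-0.0725,0,0,0],
    [1,-0.0725,0,0,0],
  ],
)

```text
clock: 8.05
position: [0.61, 0.0382, 0.1239]
tcp_rot: [0.001, -0.315, 0.949, 0.0]
contact_force: [0.6, 1.0, 2.1]
opening: 0.0171
grip_force: 60.0
```

Run:
```python
from h import *
o=robot.get_obs();p=o['position'][:2]-[.5844,.0573];print(p@[.803,.596],p@[-.596,.803],o['contact_force'])
s=robot.read_camera('side');t=robot.read_camera('top')
a=cv2.resize(s[90:210,190:310],(480,480),interpolation=cv2.INTER_CUBIC)
b=cv2.resize(t[75:195,95:175],(320,480),interpolation=cv2.INTER_CUBIC)
cv2.imwrite('pics/push.png',np.hstack([a,b])[:,:,::-1])
```

```text
0.009152237798861186 -0.030563928653011427 [0.59954215 0.98679509 2.10712786]
```

View pics/push.png

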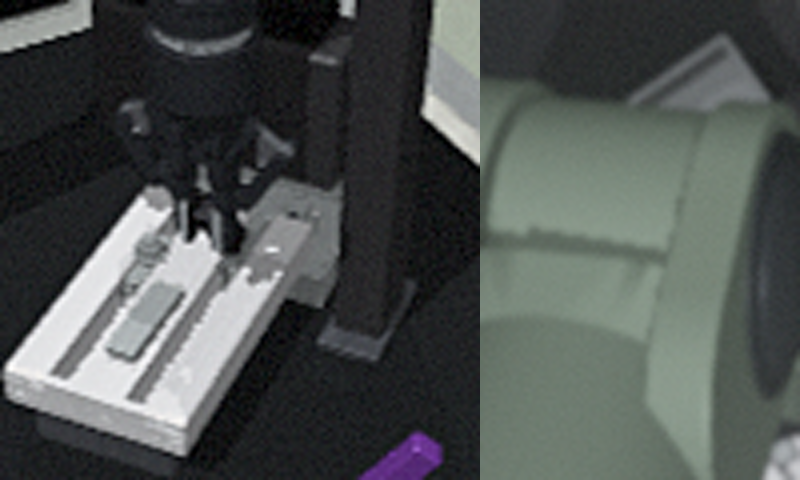

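The side view shows the slot behind the scraper empty, the gripper behind the lamp, and the T-bolt still at crop (150,250). I'll nudge 4 mm more, which is still clear of the lamp, then let go and back off to look.

Call:
arm_command(
  deltas=[
    [1,-0.002,0,0,0],
    [1,-0.004,0,0,0],
    [1,-0.004,0,0,0],
    [1,-0.004,0,0,0],
    [-1,-0.004,0,0,0],
    [-1,-0.004,0,0,0],
    [-1,-0.004,0,0,0],
    [-1,-0.004,0,0,0],
    [-1,-0.004,0,0,0],
    [-1,-0.004,0,0,0],
  ],
)

```text
clock: 9.15
position: [0.6127, 0.0403, 0.1237]
tcp_rot: [-0.0, -0.315, 0.949, 0.0]
contact_force: [-0.6, -0.1, -0.4]
opening: 0.0853
grip_force: 0.0
```

Call:
arm_command(
  deltas=[
    [-1,0.03,0,0,0],
    [-1,0.06,0,0,0],
    [-1,0.1,0,-0.04,0],
    [-1,0.15,0,-0.08,0],
    [-1,0.2,0,-0.12,0],
    [-1,0.22,0,-0.12,0],
    [-1,0.22,0,-0.12,0],
    [-1,0.22,0,-0.12,0],
  ],
)

```text
clock: 9.95
position: [0.4365, -0.0917, 0.2447]
tcp_rot: [0.001, -0.314, 0.95, -0.001]
contact_force: [0.3, -0.2, 0.2]
opening: 0.0852
grip_force: 0.0
```

Run:
```python
from h import *
o=robot.get_obs();print(o['clock'],o['position'],o['contact_force'])
s=robot.read_camera('side');t=robot.read_camera('top')
a=cv2.resize(s[90:210,190:290],(400,480),interpolation=cv2.INTER_CUBIC)
b=cv2.resize(t[75:195,95:195],(400,480),interpolation=cv2.INTER_CUBIC)
cv2.imwrite('pics/rel.png',np.hstack([a,b])[:,:,::-1])
```

```text
9.95 [ 0.43646455 -0.0917396   0.24465311] [ 0.27190493 -0.23362158  0.24475972]
```

View pics/rel.png

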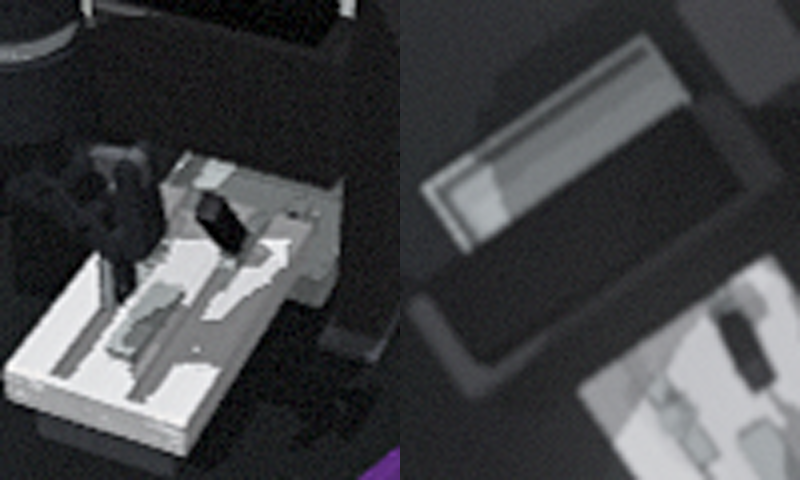

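The scraper stands in the slot: its handle is at side crop (222,222), and the T-bolt is in place. A small dark spot at (297,213), full picture (264,143), is near the slot end. I'll work out numerically where that lies.

Run:
```python
from h import *
s=robot.read_camera('side')
cv2.imwrite('pics/side9.png',s[:,:,::-1])
C=np.array([.5844,.0573]);u=np.array([.803,.596]);v=np.array([-.596,.803])
def f(x,y,z):
    w=C+u*x/1000+v*y/1000;q=proj('side',np.array([*w,z/1000]));return ((q-[190,90])*4).round().astype(int).tolist()
for n,p in dict(topcornerR=(120,-70,70),topcornerL=(120,70,70),slotend70=(120,-30,70),end135=(135,-30,68),end150=(150,-30,68),end180=(180,-30,68),tray=(150,-30,14),trayR=(180,-30,14),trayfarR=(255,-85,30),trayfarL=(255,85,30),traynearR=(105,-85,30),lampbot1=(62,-105,150),lampbot2=(122,-105,150),lampL=(62,85,150),nose=(115,-30,74),patchL=(62,-70,70),traymid=(200,-40,4)).items():print(n,p,f(*p))
for x,y in((298,213),(215,175),(320,215),(250,190)):
    q=(190+x/4,90+y/4)
    for z in(.004,.02,.068):
        P=ray('side',q,z)[:2]-C;print((x,y),z,(P@u*1000).round(),(P@v*1000).round())
```

```text
topcornerR (120, -70, 70) [309, 223]
topcornerL (120, 70, 70) [149, 179]
slotend70 (120, -30, 70) [263, 210]
end135 (135, -30, 68) [270, 202]
end150 (150, -30, 68) [277, 191]
end180 (180, -30, 68) [291, 171]
tray (150, -30, 14) [276, 243]
trayR (180, -30, 14) [289, 223]
trayfarR (255, -85, 30) [382, 174]
trayfarL (255, 85, 30) [203, 127]
traynearR (105, -85, 30) [318, 279]
lampbot1 (62, -105, 150) [329, 195]
lampbot2 (122, -105, 150) [358, 149]
lampL (62, 85, 150) [93, 130]
nose (115, -30, 74) [260, 210]
patchL (62, -70, 70) [281, 267]
traymid (200, -40, 4) [309, 221]
(298, 213) 0.004 207.0 -27.0
(298, 213) 0.02 188.0 -34.0
(298, 213) 0.068 131.0 -56.0
(215, 175) 0.004 226.0 60.0
(215, 175) 0.02 207.0 51.0
(215, 175) 0.068 149.0 25.0
(320, 215) 0.004 212.0 -46.0
(320, 215) 0.02 193.0 -52.0
(320, 215) 0.068 136.0 -73.0
(250, 190) 0.004 219.0 23.0
(250, 190) 0.02 200.0 15.0
(250, 190) 0.068 142.0 -9.0
```

At z≈20–24 mm the spot sits at plate (~186, -35), on the slot's line and on the tray floor. At slot height it would be at y=-56, which doesn't fit, so this is the scrap's stud mark in the tray. One last close look to confirm.

Run:
```python
import cv2
s=cv2.imread('pics/side9.png')[120:170,225:285]
cv2.imwrite('pics/tray.png',cv2.convertScaleAbs(cv2.resize(s,(600,500),interpolation=cv2.INTER_CUBIC),alpha=1.3))
```

```text
(no output)
```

View pics/tray.png

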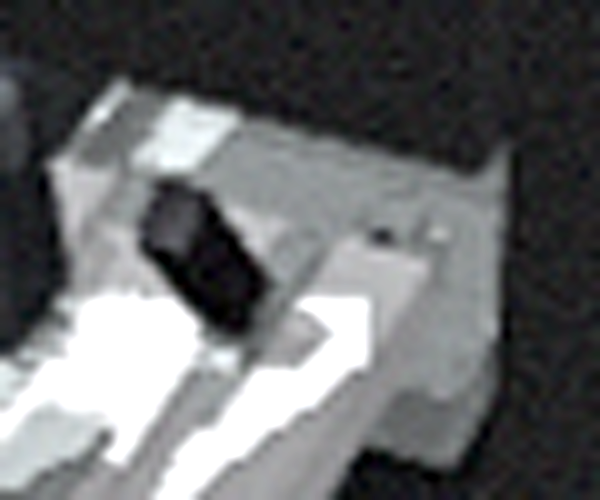

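The tray close-up shows the dark stud mark at (383,237) down in the tray beyond the plate's end. The slot is clear past the standing scraper. Handing in.

```bash
python3 -c "
from bench import robot
print(robot.get_obs()['clock'],robot.sign_off())"
```

```text
the job is handed in; nothing more can be done
10.1 None
```

I pushed the scrap out of the slot's open end into the catch tray, left the scraper standing free in the slot and the T-bolt where it was, kept the gripper off the lamp, and handed in at 10.1 s; I confirmed the scrap's landing only by its stud mark in the side view.

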